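Push the pump drive's gear lever through its H-gate into third gear

TASK

The peristaltic pump drive on the bench stands parked: push its black-handled gear lever out of the parking slot and through the H-shaped gate fully home into third gear, the slot whose end carries the three raised bars, and come away leaving it there. Push the lever gently with the fingertips or the outside of the fingers, do not grip it, and do not engage first or second gear (the slots with one and two bars) on the way. Leave the sample bottle, the beaker and the vial where they stand.

Things in the scene. Friction and masses are not known exactly. Their poses are not given: they have to be found in the camera images.
- drive: the pump drive, a white box with a blue base, 190 (x) x 174 (y) x 115 mm high, fixed to the bench; origin at the centre of its underside, z up, own x axis from the front panel to the pump head (which stands out 38 mm on the +x side, below the top). Its flat aluminium top, 115 mm above the bench, is the gate plate
- gate (a point): centre of the H-shaped gate, on the plate's top face, axes as the drive's. Two legs along x at y = +27 and -27 mm, each open from x = -34 to +34 mm, joined by one cross channel along y at x = 0. Channels are 24 mm wide with rounded inner corners: 4 mm play each side for the 16 mm stem, whose centre reaches x = -24 and +24 mm at the legs' ends
- parking (a point): the stem's place at the end of the parking slot (x = -24, y = +27 mm from the gate's centre), on the plate's top face; the lever starts in this leg end, up to 9 mm short of it. A flat round stud marks it. The other three leg ends carry one, two and three bars, in an order that differs from start to start
- lever: the gear lever: a 16 mm steel stem with a black round-ended handle 34 mm in diameter, 133 to 199 mm from the pivot; origin at the pivot, 15 mm above the bench under the gate's centre, own z up along the stem. It tilts both ways within the gate's channels, stays where it is left (friction: 2 to 3 N at the handle moves it) and cannot be lifted out
- handle (a point): centre of the lever's black handle, on the stem's axis, 166 mm from the pivot: about 181 mm above the bench when upright. It moves 1.75 times as far as the stem at gate level: to about 42 mm in the drive's x at a leg's end, and 47 mm in y in a leg
- stem (a point): point on the lever stem's axis at gate level, 95 mm from the pivot (about 110 mm above the bench)
- mark1: first gear's mark: one raised black bar, 26 (along the drive's x) x 6 x 3 mm, on the gate plate beyond the end of its slot; origin at its centre on the plate. Every mark lies at the drive's own x = +56 or -56 mm and y = +27 or -27 mm, in line with its leg; the slot belonging to it is the leg end next to it
- mark2: second gear's mark: two such bars side by side, 12 mm apart; origin at their centre
- mark3: third gear's mark: three such bars side by side, 12 mm apart; origin at their centre. With the lever fully home in this slot the stem point is 32 mm away from this origin, seen from above
- sample_bottle: white plastic sample bottle, 48 mm in diameter, 105 mm high, beside the drive; origin at the centre of its underside
- beaker: small glass beaker, 60 mm in diameter, 75 mm high, beside the drive; origin at the centre of its underside
- vial: small amber vial with a white cap, 28 mm in diameter, 50 mm high, near the drive's front; origin at the centre of its underside

How it is judged:
On the way:
1. the lever is out of the parking slot, back at the middle of the gate or beyond (x of stem in the frame of drive above -0.008 m), for 0.05 s.
At the end, for the whole second after the job is handed in: The lever rests fully home in the three-bar slot: seen from above the stem at gate level is within 37 mm of the centre of the three-bar mark (32 mm when it touches the slot's end, so within 5 mm of home) (horizontal distance between stem and mark3 below 0.037 m).
It fails at once if first or second gear is engaged: the stem comes within 7 mm of the end of the one-bar or two-bar slot (horizontal distance between stem and mark1 below 0.039 m or horizontal distance between stem and mark2 below 0.039 m).
It fails at once if the lever is gripped: touched while the point between the finger pads lies within 12 mm of its axis (x of the grasp point in the frame of handle between -0.012 and 0.012 m and y of the grasp point in the frame of handle between -0.012 and 0.012 m and z of the grasp point in the frame of handle below 0.03 m and contact force between the fingers and lever above 1 N).
It fails at once if the lever is shoved hard, with more than 60 N (contact force between the fingers and lever above 60 N).
It fails at once if the sample bottle, beaker or vial is shifted 20 mm, tipped or lifted (distance of any of sample_bottle, beaker, vial from where it was at the start of the episode above 0.02 m or angle between any of sample_bottle, beaker, vial's own z axis and vertical above 0.3 rad).
It also fails if it takes over 72 s, if anything falls off the work surface, if the arm or the gripper's body presses on something with over 40 N, if the wrist force passes 120 N, or if a joint passes its speed limit or range.

ROBOT

A 7-joint arm with a two-finger parallel gripper is mounted at the origin on the work surface. World frame = base frame: x ahead of the robot, y to its left, z up, the work surface at z = 0. Lengths are in m, angles in rad, forces in N, time in s.
With the tool pointing down it reaches from about 0.4 to 0.85 m from the base axis. Payload 10.4 kg.
Tool frame: the origin (TCP) lies between the finger pads; the fingertips stand 22 mm ahead of it and the grasp point (between the pads) lies 3 mm ahead of it; z points along the fingers, y is the line along which they close (so a half turn about z gives the same grasp; the last joint's range is limited). The gripper opens to 85 mm and grips with 20 to 120 N. Pads are 22 mm wide; open, the fingers measure 114 mm over their backs; the gripper's body (76 mm by 85 mm) begins 54 mm behind the grasp point. The pads swing forward as they close: fully open they stand 13 mm farther back than shut.
Start: joints at [1.249, 0.332, -0.065, 1.46, 0.022, 1.35, -0.088], TCP at [0.184, -0.597, 0.253] pointing down, gripper open.
Joint ranges: [-2.6, 2.6], [-0.5, 2.12], [-1.47, 1.34], [0.16, 2.42], [-1.27, 4.41], [0.06, 2.06], [-2.6, 2.6]. Speed limits (rad/s): [2.22, 2.22, 2.79, 2.79, 3.14, 3.14, 3.14].

INTERFACE

Orientations are given as a unit quaternion [x, y, z, w].
In Python, from workcell import manip, camera, ticket, boxes_of, outline_of gives the robot as it stands.
- The arm moves only by the tool carry_out, never from a script. Its argument "deltas" is a list of rows, each a list of 5 numbers: the shift along the tool's x, y, z as a fraction of full scale, then the turn about the tool's z as a fraction of full scale, then the opening, from -1 (shut) to 1 (fully open), so that 0 is half open. In form: [[tx, ty, tz, spin, gripper], ...]. A call has 1 to 20 rows; each row is the pose to reach, as a shift and turn from the pose commanded when the call began, along the tool's axes at that moment; what a row does not reach only later rows make up. Full scale, the value 1, is 150 mm for a shift and 30 degrees for a turn. A row lasts 1/8 s, in which the tool goes at most 62.5 mm and 10.7 degrees, less where a joint would pass 70% of its speed; a pose out of reach is approached as far as the arm can. A call with a number of a shift or a turn outside -1 to 1 is refused whole. A call with a gripper value outside its range is refused whole. The fingers move at their own pace and stop on an object; "force" is the grip in N (left out, the last holds). Time passes only in rows, so rows that repeat a pose let the fingers close. It gives the time, the measured TCP pose, the force, the opening and the grip force at its end, in the units of the state.
- manip.get_obs(): the state, without advancing time (a new reading comes with each control period).
- camera(name): name is "scene" or "side" or "wrist"; returns a dict with "img" (384x512x3 uint8, red, green, blue), "depth" (384x512 float32, m along the optical axis (not along the pixel's ray), 0 where there is no reading), "vertical_fov" (degrees; the focal length in pixels is half the picture's height over the tangent of half this angle, whatever the lens; pixels are square), "cx", "cy" (the principal point, pixels), "k1" (the pictures are not rectified: a ray, as slopes to the right and down, at radius r is drawn at 1 + k1 r^2 times it, then the intrinsics apply), "R" (3x3) and "t" (3): a world point X has camera coordinates R X + t. Camera axes: x right, y down, z forward; pixel columns grow to the right and rows downward; lengths in m; the calibration is good to about 2 mm. A picture is of the moment at which its call begins.
- ticket.hand_in(): hands the job in; it is judged then, once.
Trained networks look in a picture, given as the dict that the camera call returned (one of the last four; its "shot" number tells which), for a name from the list of things; names that differ only in an ending like _2 or _b are one class to them, and where a whole thing is asked for, a point or a joint stands for the part that bears it (a point fixed in the world has none). Each returns a list of dicts, best first, with "conf" (0 to 1); they miss things now and then, are a little off and sometimes report something else, mostly with a low value. They report only what shows in the picture. A call takes as long as a camera call.
- boxes_of(query, picture): "position" ([x, y, z] in m, in world coordinates, good to about 4 mm: the middle of the surface that is visible of it).
- outline_of(query, picture): "region" (384x512 bool, what is visible of it).
The state is a dict: "clock": time; "joint_pos": joint angles; "joint_velocities": joint speeds; "tau": joint torques, N m; "position": TCP position; "ee_rot": TCP orientation; "ft_force": force on the tool from outside, world axes, zero at the start; "torque": the same for the moment, N m; "grip_width": opening from 0.0 (shut) to 1.0 (fully open); "grasp_force": force on a finger pad.
Only numpy, scipy, OpenCV 4.12 (cv2) and the standard library are available. Lean on these libraries where they do the work, as an engineer would, in place of code of your own. Each camera call takes 0.05 s, during which the arm holds its last target. There are 200 camera calls.

## Working session

There is one attempt and no reset: what is moved stays moved. The work goes in short steps, Python scripts to look and compute and a tool call to move; the robot and the scene stay as the last step left them, time stands still between calls to the robot, and variables do not carry over. Pictures are saved under pics/ and viewed, at most 10 in all, crops included, and the job is handed in when it is done.

Besides the shell and the picture viewer there is one more tool, called after "Emit:" as name([rows], argument=value, ...), one row to a line, values as JSON. carry_out: Moves the arm, as the interface text tells. Its arguments: {"type":"object","properties":{"deltas":{"type":"array","items":{"type":"array","items":{"type":"number"}}},"force":{"type":"number"}},"required":["deltas"]}

```bash
mkdir -p pics; cat > h.py <<'E'
import numpy as np, cv2
from workcell import manip, camera, ticket, boxes_of, outline_of
def save(p,n): cv2.imwrite('pics/'+n+'.png',cv2.cvtColor(p['img'],cv2.COLOR_RGB2BGR))
E
python3 - <<'E'
from h import *
o=manip.get_obs(); print(o['clock'],o['position'],o['ee_rot'])
ps={}
for n in ['scene','side']:
    p=camera(n); ps[n]=p; save(p,n+'0')
    print(n,'cam at',(-p['R'].T@p['t']).round(3))
    for q in ['drive','handle','lever','stem','mark1','mark2','mark3','parking','sample_bottle','beaker','vial']:
        for b in boxes_of(q,p)[:2]: print(q,np.round(b['position'],3),round(b['conf'],2))
cv2.imwrite('pics/both.png',cv2.cvtColor(np.vstack([ps['scene']['img'],ps['side']['img']])[:, :],cv2.COLOR_RGB2BGR)[:768])
E
```

```text
0.0 [ 0.1838828  -0.59698882  0.25251577] [ 9.88859583e-01  1.48849648e-01 -1.47312324e-04 -6.96452883e-04]
scene cam at [ 0.915 -0.289  0.746]
drive [ 0.614 -0.112  0.115] 0.88
handle [ 0.567 -0.066  0.179] 0.89
lever [ 0.569 -0.063  0.178] 0.73
stem [ 0.567 -0.063  0.174] 0.73
mark1 [ 0.643 -0.072  0.115] 0.7
mark1 [ 0.636 -0.127  0.118] 0.63
mark2 [ 0.643 -0.072  0.115] 0.7
mark2 [ 0.636 -0.127  0.118] 0.63
mark3 [ 0.643 -0.072  0.115] 0.7
mark3 [ 0.636 -0.127  0.118] 0.63
parking [ 0.613 -0.116  0.116] 0.58
sample_bottle [0.625 0.085 0.064] 0.59
beaker [ 0.615 -0.272  0.052] 0.67
vial [ 0.48  -0.233  0.043] 0.71
side cam at [ 0.285 -0.504  0.507]
drive [ 0.556 -0.149  0.108] 0.94
handle [ 0.552 -0.067  0.169] 0.67
lever [ 0.551 -0.07   0.172] 0.86
stem [ 0.55  -0.067  0.181] 0.75
mark1 [ 0.637 -0.13   0.125] 0.57
mark1 [ 0.526 -0.118  0.12 ] 0.53
mark2 [ 0.637 -0.13   0.125] 0.57
mark2 [ 0.526 -0.118  0.12 ] 0.53
mark3 [ 0.637 -0.13   0.125] 0.57
mark3 [ 0.526 -0.118  0.12 ] 0.53
parking [ 0.554 -0.143  0.102] 0.62
parking [ 0.635 -0.078  0.12 ] 0.17
sample_bottle [0.604 0.083 0.056] 0.56
beaker [ 0.634 -0.283  0.049] 0.96
vial [ 0.475 -0.242  0.041] 0.71
```

View pics/scene0.png

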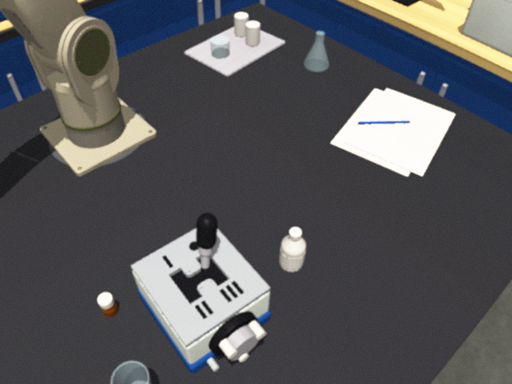

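View pics/side0.png

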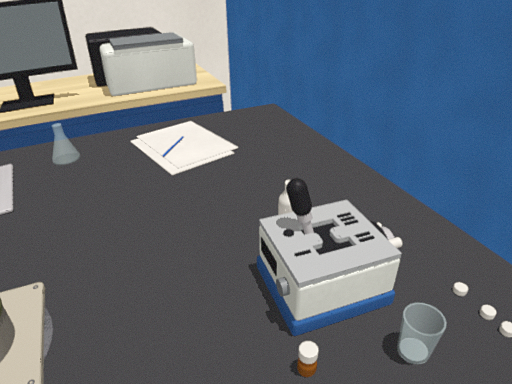

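The three bars, at (231,291) in the scene view, lie across from parking in the same leg. Two bars are at (204,310) and one bar at (167,261). So the lever needs one straight push along the drive's +x. Next I'll refine the drive and handle poses.

```bash
cat >> h.py <<'E'
def cloud(p):
    d=p['depth']; h,w=d.shape; f=h/2/np.tan(np.radians(p['vertical_fov'])/2)
    K=np.array([[f,0,p['cx']],[0,f,p['cy']],[0,0,1]])
    uv=np.stack(np.meshgrid(np.arange(w),np.arange(h)),-1).reshape(-1,1,2).astype(float)
    n=cv2.undistortPoints(uv,K,np.array([p['k1'],0,0,0])).reshape(h,w,2)
    X=np.dstack([n,np.ones((h,w))])*d[...,None]
    return (X-p['t'])@p['R']
def measure(p):
    C=cloud(p); ok=p['depth']>0
    near=ok&(abs(C[...,0]-.585)<.16)&(abs(C[...,1]+.095)<.14)
    m=near&(abs(C[...,2]-.115)<.006)&(p['img'].mean(2)>100)
    r=cv2.minAreaRect(C[m][:,:2].astype(np.float32)*1000)
    print('plate',r,'z',np.median(C[m][:,2]))
    for b in outline_of('handle',p)[:1]:
        P=C[b['region']&near&(C[...,2]>.14)]; print('handle pts',len(P),P.mean(0).round(4),P.min(0).round(3),P.max(0).round(3))
        P=P[(P[:,2]>.15)&(P[:,2]<.195)]
        # fit: lever axis through pivot, radius 17 mm
        from scipy.optimize import least_squares
        c=np.array([r[0][0]/1e3,r[0][1]/1e3,.015])
        def res(q):
            a=np.array([q[0],q[1],1]);a/=np.linalg.norm(a)
            return np.linalg.norm(np.cross(P-c,a),axis=1)-.017
        s=least_squares(res,[-.2,.3],loss='soft_l1',f_scale=.003); a=np.array([*s.x,1]);a/=np.linalg.norm(a)
        print('handle c',(c+.166*a).round(4),'stem off',(a*.095/1).round(4),'rms',np.sqrt(np.mean(s.fun**2)).round(4))
    cc=c
E
python3 - <<'E'
from h import *
for n in ['scene','side']: print(n); measure(camera(n))
E
```

```text
scene
plate ((584.5376586914062, -98.0859375), (166.2390594482422, 179.15753173828125), 85.25093841552734) z 0.11468725113328103
handle pts 712 [ 0.5629 -0.0588  0.1804] [ 0.538 -0.075  0.14 ] [ 0.575 -0.035  0.206]
handle c [ 0.5549 -0.0535  0.1721] stem off [-0.017   0.0255  0.0899] rms 0.001
side
plate ((591.8521728515625, -98.84920501708984), (166.07469177246094, 192.77099609375), 85.91224670410156) z 0.11580306008221881
handle pts 717 [ 0.5493 -0.0642  0.1768] [ 0.534 -0.076  0.14 ] [ 0.569 -0.043  0.205]
handle c [ 0.5554 -0.0537  0.1705] stem off [-0.0208  0.0259  0.089 ] rms 0.0011
```

Emit:
carry_out([
  [0.2,-0.18,0,0,-1],
  [0.4,-0.36,0,0,-1],
  [0.6,-0.54,0,0,-1],
  [0.78,-0.72,0,0,-1],
  [0.78,-0.72,0,0,-1],
])

```text
clock: 2.02
position: [0.2661, -0.4575, 0.2538]
ee_rot: [0.989, 0.151, 0.0, 0.0]
ft_force: [0.2, 0.0, 0.2]
grip_width: 0.003
grasp_force: 0.0
```

Emit:
carry_out([
  [0.2,-0.18,0,0,-1],
  [0.4,-0.36,0,0,-1],
  [0.6,-0.54,0,0,-1],
  [0.78,-0.72,0,0,-1],
  [0.78,-0.72,0,0,-1],
])

```text
clock: 2.65
position: [0.3454, -0.3205, 0.2537]
ee_rot: [0.989, 0.151, 0.0, 0.0]
ft_force: [-0.5, -0.2, -0.4]
grip_width: 0.0
grasp_force: 0.0
```

Emit:
carry_out([
  [0.2,-0.18,0,0,-1],
  [0.4,-0.36,0,0,-1],
  [0.6,-0.54,0,0,-1],
  [0.78,-0.72,0,0,-1],
  [0.78,-0.72,0,0,-1],
])

```text
clock: 3.28
position: [0.4251, -0.1833, 0.2535]
ee_rot: [0.989, 0.15, 0.0, -0.0]
ft_force: [0.0, -0.7, -0.3]
grip_width: -0.0
grasp_force: 0.0
```

Emit:
carry_out([
  [0.2,-0.18,0,0,-1],
  [0.4,-0.36,0,0,-1],
  [0.6,-0.54,0,0,-1],
  [0.78,-0.72,0,0,-1],
  [0.78,-0.72,0,0.3,-1],
  [0.78,-0.72,0,0.5,-1],
  [0.78,-0.72,0,0.72,-1],
  [0.78,-0.72,0,0.72,-1],
  [0.78,-0.72,0,0.72,-1],
])

```text
clock: 4.4
position: [0.5041, -0.0479, 0.2532]
ee_rot: [0.999, -0.039, -0.0, 0.0]
ft_force: [-0.8, 0.5, 0.9]
grip_width: -0.0
grasp_force: 0.0
```

Emit:
carry_out([
  [0,0,0.15,0,-1],
  [0,0,0.3,0,-1],
  [0,0,0.4,0,-1],
  [0,0,0.48,0,-1],
  [0,0,0.48,0,-1],
])

```text
clock: 5.03
position: [0.5038, -0.0468, 0.1808]
ee_rot: [0.999, -0.039, -0.001, -0.0]
ft_force: [0.2, -0.2, -0.3]
grip_width: 0.0
grasp_force: 0.0
```

```bash
python3 - <<'E'
from h import *
p=camera('side'); im=cv2.resize(p['img'][130:340,200:440],None,fx=2.5,fy=2.5); save({'img':im},'side1')
print(manip.get_obs()['ft_force'])
E
```

```text
[ 0.72035449 -0.22280933 -0.00395327]
```

View pics/side1.png

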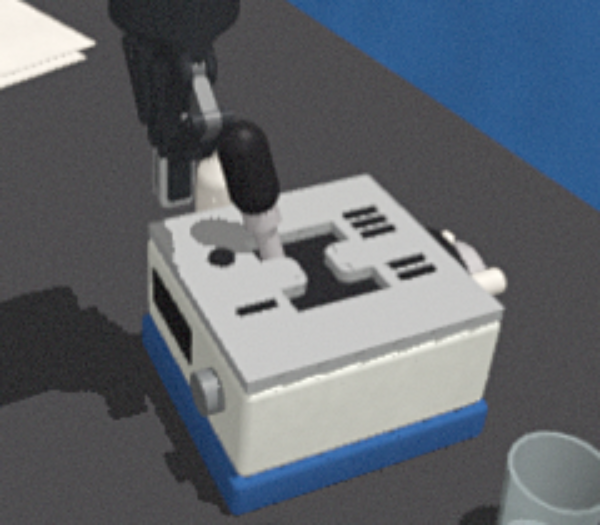

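The crop shows the closed fingertips at about (175,190), behind the handle at (248,165) and clear of it. I'll push gently along tool x.

Emit:
carry_out([
  [0.03,0,0,0,-1],
  [0.06,0,0,0,-1],
  [0.09,0,0,0,-1],
  [0.12,0,0,0,-1],
  [0.15,0,0,0,-1],
  [0.18,0,0,0,-1],
  [0.21,0,0,0,-1],
  [0.24,0,0,0,-1],
  [0.27,0,0,0,-1],
  [0.3,0,0,0,-1],
  [0.3,0,0,0,-1],
])

```text
clock: 6.45
position: [0.5494, -0.0503, 0.1812]
ee_rot: [0.999, -0.039, 0.0, -0.0]
ft_force: [-0.5, -0.5, -0.6]
grip_width: 0.001
grasp_force: 0.0
```

```bash
python3 - <<'E'
from h import *
p=camera('side'); im=cv2.resize(p['img'][130:340,200:440],None,fx=2.5,fy=2.5); save({'img':im},'side2'); measure(p)
measure(camera('scene'))
E
```

```text
plate ((591.82421875, -97.57251739501953), (168.82269287109375, 192.55401611328125), 85.80164337158203) z 0.11582791666443093
handle pts 556 [ 0.573  -0.0691  0.1702] [ 0.561 -0.079  0.14 ] [ 0.592 -0.055  0.201]
handle c [ 0.5782 -0.055   0.1749] stem off [-0.0078  0.0243  0.0915] rms 0.0012
plate ((584.31201171875, -98.23771667480469), (166.1060028076172, 179.4264678955078), 85.2471923828125) z 0.11468924659963681
handle pts 690 [ 0.5861 -0.0616  0.1836] [ 0.566 -0.077  0.14 ] [ 0.597 -0.04   0.21 ]
handle c [ 0.5998 -0.076   0.1788] stem off [0.0089 0.0127 0.0937] rms 0.0053
```

View pics/side2.png

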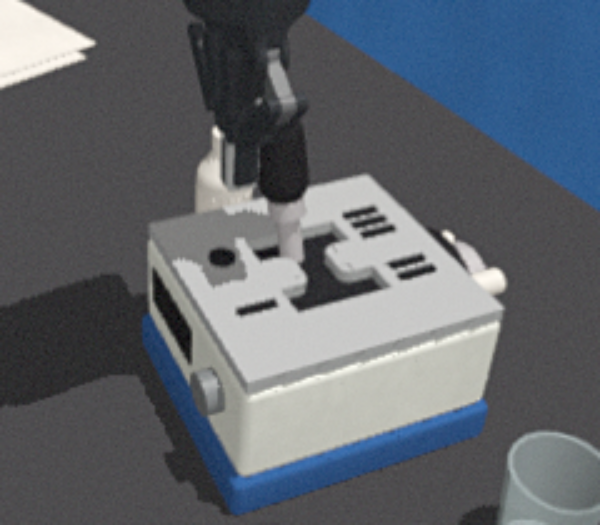

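The lever at about (285,210) is upright near the gate's middle and still in its leg, with low force. I'll keep pushing.

Emit:
carry_out([
  [0.03,0,0,0,-1],
  [0.06,0,0,0,-1],
  [0.09,0,0,0,-1],
  [0.12,0,0,0,-1],
  [0.15,0,0,0,-1],
  [0.18,0,0,0,-1],
  [0.21,0,0,0,-1],
  [0.21,0,0,0,-1],
])

```text
clock: 7.65
position: [0.5808, -0.0527, 0.1812]
ee_rot: [0.999, -0.039, 0.0, -0.0]
ft_force: [-0.5, 0.4, 0.1]
grip_width: 0.001
grasp_force: 0.1
```

```bash
python3 - <<'E'
from h import *
p=camera('side'); im=cv2.resize(p['img'][130:340,200:440],None,fx=2.5,fy=2.5); save({'img':im},'side3'); measure(p)
E
```

```text
plate ((591.7861328125, -98.63095092773438), (166.74920654296875, 192.92176818847656), 85.74331665039062) z 0.11583528213281616
handle pts 547 [ 0.6031 -0.071   0.1701] [ 0.591 -0.08   0.14 ] [ 0.624 -0.055  0.201]
handle c [ 0.6107 -0.0574  0.1747] stem off [0.0108 0.0236 0.0914] rms 0.0012
```

View pics/side3.png

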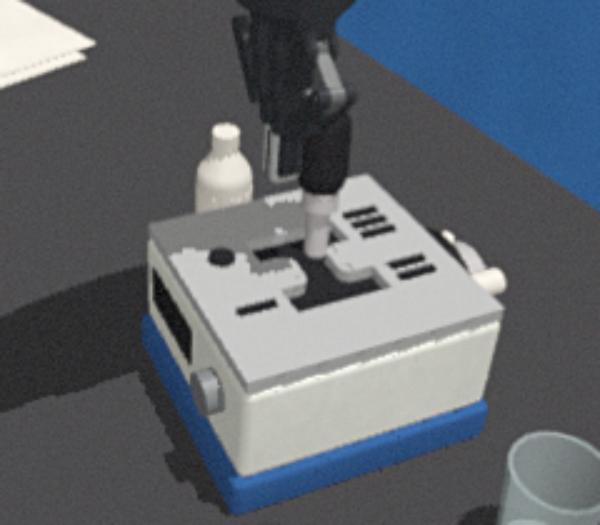

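The stem at about (315,240) is past the middle and entering the three-bar leg end. About 25 mm of handle travel is left.

Emit:
carry_out([
  [0.02,0,0,0,-1],
  [0.04,0,0,0,-1],
  [0.06,0,0,0,-1],
  [0.08,0,0,0,-1],
  [0.1,0,0,0,-1],
  [0.12,0,0,0,-1],
  [0.12,0,0,0,-1],
])

```text
clock: 8.62
position: [0.5982, -0.054, 0.1811]
ee_rot: [0.999, -0.039, -0.0, -0.0]
ft_force: [-3.9, 0.9, 0.1]
grip_width: -0.004
grasp_force: 1.6
```

```bash
python3 - <<'E'
from h import *
measure(camera('side'))
E
```

```text
plate ((590.867919921875, -98.02458953857422), (167.1640167236328, 191.09561157226562), 85.44957733154297) z 0.1158271750877042
handle pts 588 [ 0.6205 -0.0716  0.1701] [ 0.594 -0.086  0.14 ] [ 0.645 -0.054  0.208]
handle c [ 0.6287 -0.0587  0.1718] stem off [0.0216 0.0225 0.0897] rms 0.0018
```

Emit:
carry_out([
  [0.01,0,0,0,-1],
  [0.02,0,0,0,-1],
  [0.03,0,0,0,-1],
  [0.03,0,0,0,-1],
])

```text
clock: 9.22
position: [0.6, -0.0541, 0.1806]
ee_rot: [0.999, -0.039, -0.003, 0.0]
ft_force: [-18.0, 1.7, 5.5]
grip_width: 0.001
grasp_force: 9.5
```

The force rose to 18 N and the tool stalled, so the lever is against the slot end. I'll back away straight and check.

Emit:
carry_out([
  [-0.05,0,0,0,-1],
  [-0.15,0,0,0,-1],
  [-0.3,0,0,0,-1],
  [-0.5,0,0,0,-1],
  [-0.6,0,-0.2,0,-1],
  [-0.6,0,-0.5,0,-1],
  [-0.6,0,-0.5,0,-1],
])

```text
clock: 10.1
position: [0.5153, -0.0474, 0.2605]
ee_rot: [0.999, -0.039, 0.004, 0.001]
ft_force: [-0.0, -0.3, -0.6]
grip_width: 0.001
grasp_force: 0.0
```

```bash
python3 - <<'E'
from h import *
p=camera('side'); im=cv2.resize(p['img'][130:340,200:440],None,fx=2.5,fy=2.5); save({'img':im},'side4'); measure(p)
for b in boxes_of('mark3',p)+boxes_of('mark2',p): print(np.round(b['position'],3),b['conf'])
measure(camera('scene'))
E
```

```text
plate ((591.8385009765625, -98.6045913696289), (165.84805297851562, 192.95681762695312), 85.52191162109375) z 0.11582239048708601Traceback (most recent call last):
  File "<stdin>", line 2, in <module>
  File "h.py", line 28, in measure
    cc=c
       ^
UnboundLocalError: cannot access local variable 'c' where it is not associated with a value
```

View pics/side4.png

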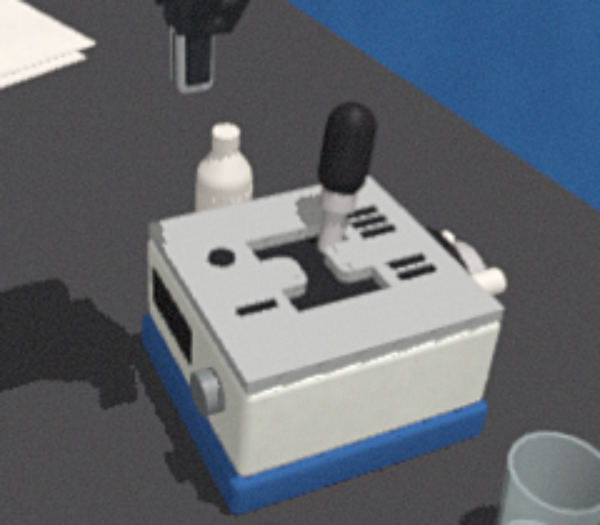

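The lever, with its stem at about (332,235), leans into the three-bar slot and the gripper is clear of it. One numeric check.

```bash
sed -i '/cc=c/d' h.py; python3 - <<'E'
from h import *
for n in ['scene','side']:
    p=camera(n); measure(p); print([np.round(b['position'],3) for b in boxes_of('mark3',p)])
E
```

```text
plate ((584.9649658203125, -98.25133514404297), (165.8783416748047, 179.10594177246094), 85.1074447631836) z 0.11470326017084292
handle pts 659 [ 0.6354 -0.0651  0.183 ] [ 0.611 -0.08   0.14 ] [ 0.651 -0.041  0.204]
handle c [ 0.628  -0.0593  0.1705] stem off [0.0246 0.0223 0.089 ] rms 0.0015
[array([ 0.641, -0.128,  0.117]), array([ 0.527, -0.117,  0.118]), array([ 0.642, -0.072,  0.113])]
plate ((591.8810424804688, -98.4272232055664), (167.2294158935547, 192.82225036621094), 85.6519775390625) z 0.11581088602455686
handle pts 765 [ 0.6214 -0.0682  0.1746] [ 0.606 -0.081  0.14 ] [ 0.646 -0.045  0.203]
handle c [ 0.6291 -0.0587  0.1718] stem off [0.0213 0.0227 0.0897] rms 0.001
[array([ 0.617, -0.074,  0.176]), array([ 0.525, -0.116,  0.117]), array([ 0.638, -0.079,  0.124]), array([ 0.634, -0.131,  0.117])]
```

```bash
python3 -c "
from h import *
print(ticket.hand_in())"
```

```text
the job is handed in; nothing more can be done
None
```

I pushed the lever straight from parking into the three-bar slot until it stopped against the slot's end (18 N at the wrist), backed the gripper clear and handed the job in; my camera estimate puts the stem about 34 mm from the three-bar mark (limit 37 mm), but hand-in returned no verdict.

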